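# Check the vial and hold up the photo backdrop

### The arm

A 6-joint arm with a two-finger parallel gripper is mounted at the origin on a cart in front of the work surface, level with it; the furniture and walls round the work are solid. World frame = base frame: x ahead of the robot, y to its left, z up, the work surface at z = 0. Lengths are in m, angles in rad, forces in N, time in s.
With the tool pointing down it reaches from about 0.3 to 0.875 m from the base axis. Payload 6.4 kg.
Tool frame: the origin (TCP) lies midway between the tips of the shut fingers; the grasp point (between the pads) lies 19 mm behind it; z points along the fingers, y is the direction in which the jaws open and shut (so a half turn about z gives the same grasp; the last joint's range is limited). The gripper opens to 88 mm and grips with 3 to 60 N. Pads are 18 mm wide; open, the fingers measure 123 mm over their backs; the gripper's body (75 mm by 187 mm) begins 45 mm behind the grasp point.
Start: joints at [-1.545, 0.181, 1.607, -0, 1.354, -0.206], TCP at [0.132, -0.56, 0.239] pointing down, gripper open.
Joint ranges: [-2.99, 2.99], [-0.89, 2.07], [0.3, 2.58], [-1.14, 4.28], [0, 2.63], [-3.12, 3.12]. Speed limits (rad/s): [2.57, 2.57, 3.01, 3.14, 3.14, 3.14].

### API

Orientations are given as a unit quaternion [w, x, y, z].
In Python, from rig import * gives the robot as it stands.
- The arm moves only by the shell command python3 -m jog 'ROWS' [FORCE]. ROWS is JSON, a list of rows, each a list of 3 entries, a list of its own where there are three numbers: the opening, from 0 (shut) to 1 (fully open), then the shift along the world's x, y, z normalised to -1 to 1, where 1 is 600 mm, then the turn about the world's z normalised to -1 to 1, where 1 is 90 degrees. A call has 1 to 5 rows; each row shifts and turns the commanded pose from where the row before left it; what a row does not reach is not made up. A row lasts 1/12 s, in which the tool goes at most 41.7 mm and 7.16 degrees, less where a joint would pass 70% of its speed; a pose out of reach is approached as far as the arm can. A call with a number of a shift or a turn outside -1 to 1 is refused whole. A call with a gripper value outside its range is refused whole. The fingers move at their own pace and stop on an object; FORCE is the grip in N (left out, the last holds). Time passes only in rows, so rows that do not move let the fingers close. It gives the time, the measured TCP pose, the force and the opening at its end, in the units of the state.
- read_state(): the state, without advancing time (a new reading comes with each control period).
- grab_frame(name): name is "scene" or "top" or "wrist"; returns a dict with "image" (400x640x3 uint8, red, green, blue), "fx", "fy", "cx", "cy" (pixels), "rvec" (rotation vector, rad) and "tvec" (3), from world to camera coordinates, as OpenCV has them. Camera axes: x right, y down, z forward; pixel columns grow to the right and rows downward; lengths in m; the calibration is good to about 2 mm. A picture is of the moment at which its call begins. There is no depth.
- finish_job(): hands the job in, once; it reports no verdict.
The state is a dict: "time": time; "qpos": joint angles; "joint_vel": joint speeds; "joint_efforts": joint torques, N m; "tcp_pos": TCP position; "tool_rot": TCP orientation; "wrist_force": force on the tool from outside, world axes, zero at the start; "torque": the same for the moment, N m; "finger_gap": opening from 0.0 (shut) to 1.0 (fully open).
Only numpy, scipy, OpenCV 4.12 (cv2) and the standard library are available. Lean on these libraries where they do the work, as an engineer would, in place of code of your own. Each camera call takes 0.05 s, during which the arm holds its last target. There are 200 camera calls.

### The job

Pick up the sealed vial that stands alone on the bench, lift it clear, tip it over to about 40 degrees from upright for a moment to check for sediment, bring it level again while still in the air, then stand it in the blue socket of the photo stand and let go. Then take the orange grip pin of the stand's backdrop flap, which has fallen back and has no latch, swing the flap up to its upright balance point and finish while still pinching the pin and holding the flap still there, ready for the photo. Leave the other things on the bench where they are.

Things in the scene. Friction and masses are not known exactly. Their poses are not given: they have to be found in the camera images.
- vial: small sealed clear-glass vial with a white and grey cap, no label, 23 mm diameter, 48 mm tall, about 16 g; stands on the bench to the right of the photo stand. Similar vials in the white tray at the back right are not part of the job. Origin at the centre of its underside, z along its axis towards the cap
- stand: photo stand fixed to the bench: grey base plate 225 x 170 x 12 mm, blue socket block (52 x 52 mm, top 30 mm above the bench) 85 mm in front of the hinge line, hinge cheeks 54 mm high, and rest posts 74 mm high 82 mm behind it. Origin on the bench straight below the middle of the hinge line; x points to its rear (away from the robot), y to its left along the hinge line
- socket (a point): centre of the floor of the round socket in the blue block: 30 mm wide, 14 mm deep, floor 16 mm above the bench; a seated vial's underside is on this point
- hinge (a point): middle of the hinge line of the flap, 40 mm above the bench; the hinge line runs along the stand's y
- flap (a joint): angle of the backdrop flap (134 mm wide, 126 mm high, 0.26 kg, white front, black back, aluminium frame, no latch, almost no friction). 0 = upright, its balance point; positive = leaning to the rear; left alone it falls to the rear rest at 1.05 or the front stop at -0.6. It lies on the rear rest at the start
- grip_pin (a point): orange pin, 12 mm diameter, 46 mm bare length between two 18 mm collars, out sideways from the flap's right (-y) edge, parallel to the hinge line, 112 mm from it. This point: on its axis midway along, 94 mm right of the stand's middle; y along the pin. Rigid with the flap: it turns between the fingers if the tool stays vertical. 96 mm above the bench at the rear rest, 152 mm when upright
- tape_roll: roll of brown tape lying flat, 98 mm diameter, 25 mm high, left of the stand; leave it alone
- notebook: black notebook, 210 x 153 x 16 mm, at the front left; leave it alone

How it is judged:
By the outcome, as a careful person would: the job done as asked, in the order asked, and still so for the second after the job is handed in, while the arm keeps its last pose, push and grip.
It also fails if it takes over 64 s, if anything falls off the work surface, if the arm or the gripper's body presses on something with over 40 N, if the wrist force passes 120 N, or if a joint passes its speed limit or range.

## Working session

There is one attempt and no reset: what is moved stays moved. The work goes in short steps, Python scripts to look and compute and a shell command to move; the robot and the scene stay as the last step left them, time stands still between calls to the robot, and variables do not carry over. Pictures are saved under pics/ and viewed, about 8 in all and at most 12, crops included, and the job is handed in when it is done.

```bash
ls; mkdir -p pics; cat > h.py <<'E'
from rig import *
import numpy as np, cv2
def snap(n,f):
    d=grab_frame(n); np.savez('pics/'+f+'.npz',**d); cv2.imwrite('pics/'+f+'.png',cv2.cvtColor(d['image'],cv2.COLOR_RGB2BGR)); return d
def load(f): return dict(np.load('pics/'+f+'.npz'))
def ray(d,u,v):
    R=cv2.Rodrigues(np.array(d['rvec']))[0]; t=np.array(d['tvec']).ravel()
    c=-R.T@t; r=R.T@np.array([(u-d['cx'])/d['fx'],(v-d['cy'])/d['fy'],1]); return c,r/np.linalg.norm(r)
def onz(d,u,v,z):
    c,r=ray(d,u,v); return c+r*(z-c[2])/r[2]
def two(d1,p1,d2,p2):
    c1,r1=ray(d1,*p1);c2,r2=ray(d2,*p2)
    A=np.array([r1,-r2]).T; s=np.linalg.lstsq(A,c2-c1,rcond=None)[0]
    a=c1+s[0]*r1;b=c2+s[1]*r2; return (a+b)/2,np.linalg.norm(a-b)
def proj(d,P):
    return cv2.projectPoints(np.float64(P).reshape(-1,1,3),np.float64(d['rvec']),np.float64(d['tvec']),np.array([[d['fx'],0,d['cx']],[0,d['fy'],d['cy']],[0,0,1.]]),None)[0].reshape(-1,2)
E
python3 - <<'E'
from h import *
a=snap('scene','s0');b=snap('top','t0')
for d in(a,b): print(ray(d,320,200), d['fx'])
cv2.imwrite('pics/both0.png',cv2.resize(np.vstack([cv2.imread('pics/s0.png'),cv2.imread('pics/t0.png')]),(480,600)))
print(read_state())
E
```

```text
pics
(array([-0.51623141,  0.65272645,  0.84545204]), array([ 0.73357669, -0.42132022, -0.53324901])) 461.21771793840946
(array([0.4167966 , 0.05609285, 1.51975541]), array([ 0.05240485,  0.01543149, -0.99850669])) 506.4638013518849
{'time': 0.1, 'qpos': array([-1.54527745e+00,  1.81458508e-01,  1.60785907e+00,  1.08447882e-05,
        1.35379185e+00, -2.06296932e-01]), 'joint_vel': array([-0.00112302, -0.00262196, -0.00202295,  0.00184293,  0.00095556,
        0.00021037]), 'joint_efforts': array([-1.80696077e-06, -4.34822989e+01, -3.42694759e+01,  7.03245797e-02,
        3.39439558e-02, -4.07271853e-05]), 'tcp_pos': array([ 0.13211358, -0.55914756,  0.23792851]), 'tool_rot': array([-7.54809831e-04,  9.93290046e-01,  1.15647351e-01,  7.37289805e-05]), 'wrist_force': array([-0.23259019, -0.97279497,  0.29068596]), 'torque': array([-0.01606973, -0.00560688,  0.03001037]), 'finger_gap': 1.0012282350962205}
```

View pics/s0.png

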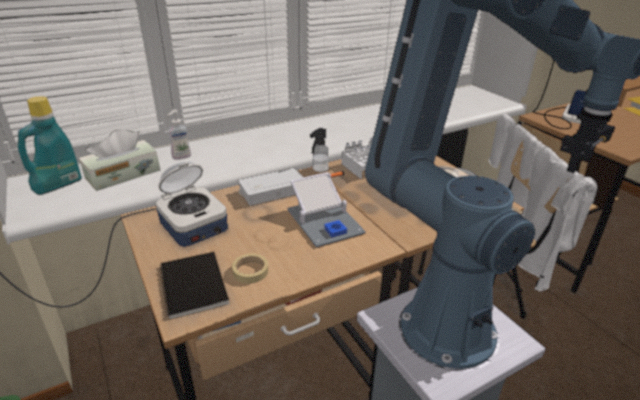

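View pics/t0.png

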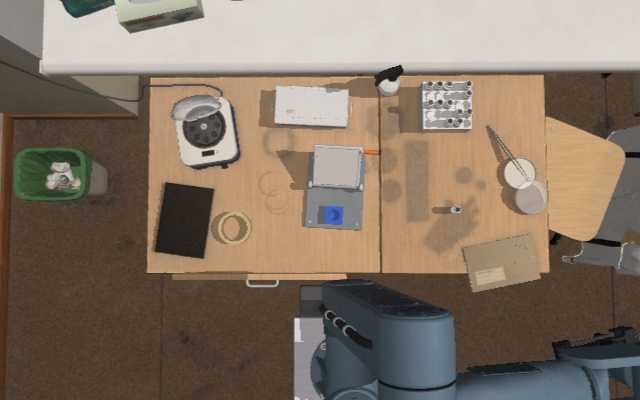

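```bash
python3 - <<'E'
from h import *
a=load('s0');b=load('t0')
def blob(d,lo,hi):
    h=cv2.cvtColor(d['image'],cv2.COLOR_RGB2HSV); m=cv2.inRange(h,lo,hi)
    n,_,s,c=cv2.connectedComponentsWithStats(m); return m,[(s[i],c[i]) for i in range(1,n) if s[i][4]>15]
for nm,lo,hi in(('blue',(105,150,60),(125,255,255)),('orange',(5,180,150),(14,255,255))):
  for d in(a,b):
    for s,c in blob(d,lo,hi)[1]:
      print(nm,s,c.round(1))
m,_=blob(b,(105,150,60),(125,255,255)); m[:,:300]=0;m[:,370:]=0
cs=max(cv2.findContours(m,0,2)[0],key=len); r=cv2.minAreaRect(cs); print(r)
for p in cv2.boxPoints(r): print(onz(b,*p,.03).round(4))
print('blue c',onz(b,*r[0],.03)); 
print('vial',onz(b,456,209.5,.048),onz(b,456,209.5,.0))
for p in((362,152),(380,153)): print('pin',onz(b,*p,.096))
im=cv2.imread('pics/t0.png'); cv2.imwrite('pics/c1.png',np.hstack([cv2.resize(im[130:240,290:400],(400,400),interpolation=2),cv2.resize(im[180:240,426:486],(400,400),interpolation=2)]))
E
```

```text
blue [325 221  21  15 194] [335.  227.8]
blue [325 206  18  18 281] [333.4 214.7]
orange [364 150  15   4  44] [370.8 151.6]
((333.3857421875, 214.59898376464844), (16.386821746826172, 17.099292755126953), 4.085616588592529)
[0.4286 0.0658 0.03  ]
[0.4788 0.062  0.03  ]
[0.4752 0.0139 0.03  ]
[0.425  0.0178 0.03  ]
blue c [0.45186606 0.03986833 0.03      ]
vial [ 0.46509147 -0.31548435  0.048     ] [ 0.46666657 -0.32760301  0.        ]
pin [ 0.62706218 -0.04106729  0.096     ]
pin [ 0.62399383 -0.09190116  0.096     ]
```

View pics/c1.png

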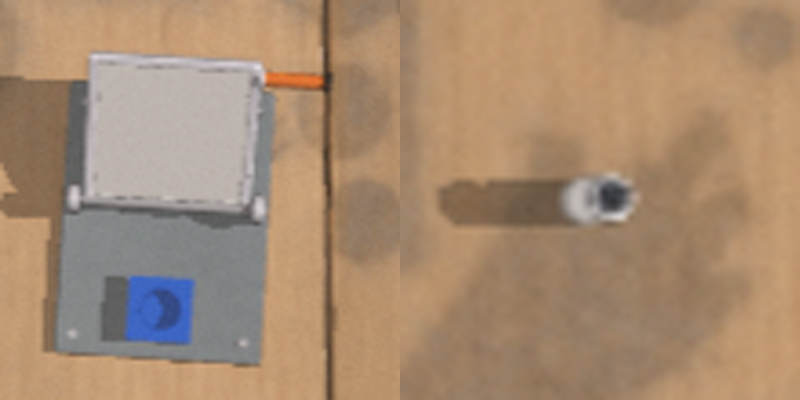

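```bash

python3 -m jog '[[1,[0,0,0.07],0],[1,[0,0,0.07],0],[1,[0,0,0.07],0],[1,[0,0,0.07],0],[1,[0,0,0.07],0]]'
python3 -m jog '[[1,[0,0,0.07],0],[1,[0,0,0.07],0],[1,[0,0,0.07],0],[1,[0,0,0.07],0],[1,[0,0,0.07],0]]'
python3 -m jog '[[1,[0,0,0.07],0],[1,[0,0,0.07],0],[1,[0,0,0.07],0],[1,[0,0,0.07],0],[1,[0,0,0.07],0]]'
python3 -c "
from h import *
s=read_state();print(s['qpos'],s['tcp_pos'],s['tool_rot'])"
```

```text
time: 0.52
tcp_pos: [0.1321, -0.5591, 0.4486]
tool_rot: [-0.0, 0.993, 0.116, 0.0]
wrist_force: [-0.8, -0.7, 0.5]
finger_gap: 1.003
time: 0.93
tcp_pos: [0.1321, -0.559, 0.6571]
tool_rot: [-0.0, 0.993, 0.116, 0.0]
wrist_force: [-0.6, -0.8, 0.8]
finger_gap: 0.999
time: 1.35
tcp_pos: [0.1214, -0.5175, 0.7857]
tool_rot: [0.016, 0.993, 0.115, 0.003]
wrist_force: [-0.5, 0.4, 0.5]
finger_gap: 0.997
[-1.56935103  0.32147981  0.30188798  0.01486037  2.48774346 -0.21816326] [ 0.12136335 -0.51752933  0.78565216] [0.01562928 0.99318093 0.11549791 0.00275483]
```

```bash

python3 -m jog '[[1,[0,0,0.07],0],[1,[0,0,0.07],0],[1,[0,0,0.07],0],[1,[0,0,0.07],0],[1,[0,0,0.07],0]]'
python3 -c "
from h import *
s=read_state();print(s['qpos'])"
python3 -m jog '[[1,[0,0,-0.07],0],[1,[0,0,-0.07],0]]'
python3 -c "
from h import *
s=read_state();print(s['qpos'])"
```

```text
time: 1.77
tcp_pos: [0.1032, -0.4371, 0.8503]
tool_rot: [0.058, 0.992, 0.116, 0.007]
wrist_force: [-0.1, -1.2, -0.4]
finger_gap: 1.001
[-1.62820901  0.1853446   0.29867651  0.05885766  2.54529788 -0.23879572]
time: 1.93
tcp_pos: [0.1032, -0.4378, 0.7945]
tool_rot: [0.063, 0.991, 0.115, 0.006]
wrist_force: [-0.3, -1.0, 2.0]
finger_gap: 0.999
[-1.628321    0.01847406  0.64686323  0.04702566  2.35293564 -0.25386668]
```

```bash
python3 - <<'E'
import numpy as np
from scipy.optimize import least_squares
Q=np.array([[.18146,1.60786,1.35379],[.32148,.30189,2.48774],[.18534,.29868,2.5453],[.01847,.64686,2.35294]])
T=np.array([[np.hypot(.13211,.55915),.23793],[np.hypot(.12136,.51753),.78565],[np.hypot(.1032,.4371),.8503],[np.hypot(.1032,.4378),.7945]])
def fk(p,Q):
    a=Q[:,0];b=a+Q[:,1];s=b+Q[:,2]; L1,L2,d,h,o=p
    return np.c_[o+L1*np.sin(a)+L2*np.sin(b)+d*np.sin(s),h+L1*np.cos(a)+L2*np.cos(b)+d*np.cos(s)]
r=least_squares(lambda p:np.r_[(fk(p,Q)-T).ravel()],[.45,.45,.25,.4,0]);print(r.x,r.fun.round(4))
for q in ([-.5,2.58],[-.89,2.58],[-.2,2.58],[.2,2.58],[1.2,.3],[.9,.3],[1.5,.3]):
    Qx=np.array([[q[0],q[1],np.pi-sum(q)]]);print(Qx.round(2),fk(r.x,Qx).round(3))
E
```

```text
[ 0.73148761  0.54371079  1.34487508  0.98304577 -0.07457813] [ 0.0116  0.0018 -0.0166 -0.0114  0.0148 -0.0034 -0.0098  0.013 ]
[[-0.5   2.58  1.06]] [[0.049 0.015]]
[[-0.89  2.58  1.45]] [[-0.103  0.034]]
[[-0.2   2.58  0.76]] [[ 0.155 -0.038]]
[[0.2  2.58 0.36]] [[ 0.263 -0.153]]
[[1.2  0.3  1.64]] [[ 1.15  -0.058]]
[[0.9  0.3  1.94]] [[1.005 0.29 ]]
[[1.5  0.3  1.34]] [[ 1.185 -0.434]]
```

```bash
python3 - <<'E'
import numpy as np
from scipy.optimize import least_squares
Q=np.array([[.18146,1.60786,1.35379],[.32148,.30189,2.48774],[.18534,.29868,2.5453],[.01847,.64686,2.35294]])
q1=np.array([-1.54528,-1.56935,-1.62821,-1.62832])
P=np.array([[.13211,-.55915,.23793],[.12136,-.51753,.78565],[.1032,-.4371,.8503],[.1032,-.4378,.7945]])
r_=P[:,0]*np.cos(q1)+P[:,1]*np.sin(q1); l_=-P[:,0]*np.sin(q1)+P[:,1]*np.cos(q1); print(r_,l_)
T=np.c_[r_,P[:,2]]
def fk(p,Q):
    a=Q[:,0];b=a+Q[:,1];s=b+Q[:,2]; L1,L2,d,h,o=p
    return np.c_[o+L1*np.sin(a)+L2*np.sin(b)+d*np.sin(s),h+L1*np.cos(a)+L2*np.cos(b)+d*np.cos(s)]
r=least_squares(lambda p:np.r_[(fk(p,Q)-T).ravel(),.01*(p[2]-.3),.01*p[4]],[.45,.45,.25,.4,0]);print(r.x,r.fun.round(4))
for q in ([-.5,2.58],[-.89,2.58],[-.2,2.58],[.2,2.58],[1.2,.3],[.9,.3],[1.5,.3]):
    Qx=np.array([[q[0],q[1],np.pi-sum(q)]]);print(Qx.round(2),fk(r.x,Qx).round(3))
E
```

```text
[0.56233858 0.51770498 0.43045795 0.4311427 ] [0.11780109 0.12061136 0.12811169 0.12819928]
[ 0.72613491  0.54348619  1.27516977  0.91895697 -0.08473784] [ 0.0126  0.0022 -0.0169 -0.0111  0.0144 -0.0037 -0.0101  0.0126  0.0098
 -0.0008]
[[-0.5   2.58  1.06]] [[0.042 0.016]]
[[-0.89  2.58  1.45]] [[-0.109  0.036]]
[[-0.2   2.58  0.76]] [[ 0.146 -0.038]]
[[0.2  2.58 0.36]] [[ 0.252 -0.153]]
[[1.2  0.3  1.64]] [[ 1.134 -0.055]]
[[0.9  0.3  1.94]] [[0.991 0.292]]
[[1.5  0.3  1.34]] [[ 1.169 -0.428]]
```

```bash
cat > st.py <<'E'
from h import *
s=read_state(); q=s['tool_rot']; w,x,y,z=q
R=np.array([2*(x*z+w*y),2*(y*z-w*x),1-2*(x*x+y*y)])  # tool z in world
tx=np.array([1-2*(y*y+z*z),2*(x*y+w*z)])
print(round(s['time'],2),'q',s['qpos'].round(4),'p',s['tcp_pos'].round(4),'z',R.round(3),'tilt',round(np.degrees(np.arccos(-R[2])),1),'yaw_x',np.degrees(np.arctan2(tx[1],tx[0])).round(1),'F',s['wrist_force'].round(1),'g',s['finger_gap'].round(3))
E
python3 st.py
python3 -m jog '[[1,[0,0,-0.07],0],[1,[0,0,-0.07],0],[1,[0,0,-0.07],0],[1,[0,0,-0.07],0],[1,[0,0,-0.07],0]]' >/dev/null;python3 st.py
python3 -m jog '[[1,[0,0,-0.07],0],[1,[0,0,-0.07],0],[1,[0,0,-0.07],0],[1,[0,0,-0.07],0],[1,[0,0,0],0]]' >/dev/null; python3 st.py
python3 -m jog '[[1,[0,0.06,0],0],[1,[0,0.06,0],0],[1,[0,0.06,0],0],[1,[0,0.06,0],0],[1,[0,0.06,0],0]]' >/dev/null; python3 st.py
```

```text
Traceback (most recent call last):
  File "st.py", line 5, in <module>
    print(round(s['time'],2),'q',s['qpos'].round(4),'p',s['tcp_pos'].round(4),'z',R.round(3),'tilt',round(np.degrees(np.arccos(-R[2])),1),'yaw_x',np.degrees(np.arctan2(tx[1],tx[0])).round(1),'F',s['wrist_force'].round(1),'g',s['finger_gap'].round(3))
                                                                                                                                                                                                                                 ^^^^^^^^^^^^^^^^^^^^^
AttributeError: 'float' object has no attribute 'round'
Traceback (most recent call last):
  File "st.py", line 5, in <module>
    print(round(s['time'],2),'q',s['qpos'].round(4),'p',s['tcp_pos'].round(4),'z',R.round(3),'tilt',round(np.degrees(np.arccos(-R[2])),1),'yaw_x',np.degrees(np.arctan2(tx[1],tx[0])).round(1),'F',s['wrist_force'].round(1),'g',s['finger_gap'].round(3))
                                                                                                                                                         
[... 699 characters left out ...]
^^^^^^^^^^^^^^^^^^^
AttributeError: 'float' object has no attribute 'round'
Traceback (most recent call last):
  File "st.py", line 5, in <module>
    print(round(s['time'],2),'q',s['qpos'].round(4),'p',s['tcp_pos'].round(4),'z',R.round(3),'tilt',round(np.degrees(np.arccos(-R[2])),1),'yaw_x',np.degrees(np.arctan2(tx[1],tx[0])).round(1),'F',s['wrist_force'].round(1),'g',s['finger_gap'].round(3))
                                                                                                                                                                                                                                 ^^^^^^^^^^^^^^^^^^^^^
AttributeError: 'float' object has no attribute 'round'
```

```bash
sed -i "s/s\['finger_gap'\].round(3)/round(s['finger_gap'],3)/" st.py; python3 st.py
python3 -m jog '[[1,[0,0.04,0],0],[1,[0,0.04,0],0],[1,[0,0.04,0],0]]' >/dev/null; python3 st.py
```

```text
3.18 q [-1.6753 -0.7584  1.9773  0.0396  1.8103 -0.3249] p [ 0.1034 -0.2581  0.4193] z [ 0.027 -0.115 -0.993] tilt 6.8 yaw_x 13.3 F [-0.1  1.   0.9] g 1.004
3.43 q [-1.6511 -0.8938  2.0218  0.0293  1.9167 -0.2973] p [ 0.1107 -0.1996  0.4212] z [ 0.02  -0.099 -0.995] tilt 5.8 yaw_x 13.1 F [-0.4  0.3 -2.5] g 0.996
```

```bash

python3 -m jog '[[1,[-0.01,0.06,0],0],[1,[-0.01,0.06,0],0],[1,[0,0,0],0]]' >/dev/null; python3 st.py
```

```text
3.68 q [-1.4652 -0.8945  1.9907 -0.0133  1.9726 -0.1355] p [ 0.1321 -0.1646  0.4361] z [-0.005 -0.074 -0.997] tilt 4.2 yaw_x 13.4 F [-0.1 -0.5  0.2] g 1.002
```

```bash

python3 -m jog '[[1,[0,0,-0.06],0],[1,[0,0,-0.06],0],[1,[0,0,0],0]]' >/dev/null; python3 st.py
```

```text
3.93 q [-1.4263 -0.8926  2.1453 -0.0209  1.8364 -0.093 ] p [ 0.1378 -0.1725  0.357 ] z [-0.012 -0.055 -0.998] tilt 3.2 yaw_x 13.2 F [-0.6  0.2 -0.8] g 0.995
```

```bash

python3 -m jog '[[1,[0,0.02,-0.06],0],[1,[0,0.02,-0.06],0],[1,[0,0,0],0]]' >/dev/null; python3 st.py
```

```text
4.18 q [-1.3264 -0.8933  2.2802 -0.0341  1.717   0.0078] p [ 0.1505 -0.1601  0.287 ] z [-0.024 -0.045 -0.999] tilt 2.9 yaw_x 13.2 F [-1.  -0.8 -1.4] g 1.0
```

```bash

python3 -m jog '[[1,[0.052,-0.027,0],0.078],[1,[0.052,-0.027,0],0.078],[1,[0.052,-0.027,0],0.078],[1,[0.052,-0.027,0],0.078],[1,[0.052,-0.027,0],0.078]]' >/dev/null
python3 -m jog '[[1,[0.052,-0.027,0],0.078],[1,[0.052,-0.027,0],0.078],[1,[0.052,-0.027,0],0.078],[1,[0.052,-0.027,0],0.078],[1,[0.052,-0.027,0],0.078]]' >/dev/null; python3 st.py
python3 - <<'E'
from h import *
b=load('t0'); print(onz(b,458.2,209.5,.048))
w=snap('wrist','w1'); print(ray(w,320,200)); print(proj(w,[.465,-.322,.048]))
E
```

```text
5.02 q [-0.8261  0.0838  1.6024  0.0049  1.3938 -0.717 ] p [ 0.4653 -0.3288  0.295 ] z [ 0.045 -0.042 -0.998] tilt 3.5 yaw_x 83.7 F [ 0.1 -0.2 -0.4] g 1.002
[ 0.46507061 -0.32184782  0.048     ]
(array([ 0.46952586, -0.23771079,  0.43822746]), array([-0.00840221, -0.35965045, -0.93304928]))
[[312.27292079 144.6607259 ]]
```

View pics/w1.png

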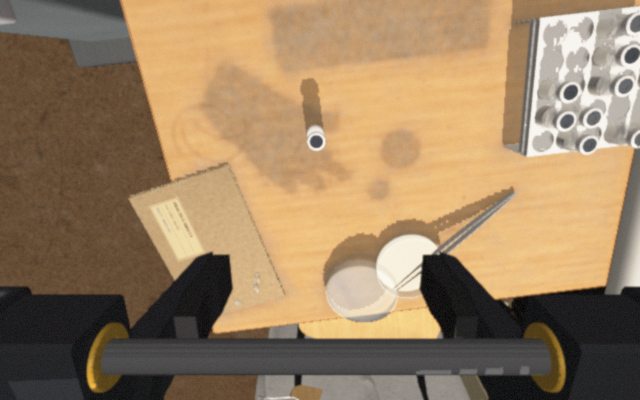

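```bash
python3 - <<'E'
from h import *
b=load('t0');w=load('w1')
print(two(b,(458.2,209.5),w,(316,140.5)), onz(w,316,140.5,.048))
E
```

```text
(array([ 0.46713834, -0.31695524,  0.06058014]), np.float64(0.005933906809497372)) [ 0.46963269 -0.31789477  0.048     ]
```

```bash

python3 -m jog '[[1,[0.002,0.004,-0.067],0],[1,[0.002,0.004,-0.067],0],[1,[0.001,0.004,-0.067],0],[1,[0.001,0.004,-0.067],0],[1,[0,0,0],0]]' >/dev/null; python3 st.py
python3 - <<'E'
from h import *
w=snap('wrist','w2'); print(proj(w,[[.468,-.319,.048],[.468,-.319,0]]))
g=cv2.cvtColor(w['image'],cv2.COLOR_RGB2GRAY)
cv2.imwrite('pics/w2c.png',cv2.imread('pics/w2.png')[80:330,190:440])
E
```

```text
5.48 q [-0.8096  0.2488  1.7748  0.0041  1.0713 -0.6951] p [ 0.4639 -0.3145  0.125 ] z [ 0.035 -0.031 -0.999] tilt 2.7 yaw_x 83.3 F [-0.9  0.2 -0.3] g 0.997
[[326.05559559 215.37971418]
 [323.69643845 191.97419112]]
```

View pics/w2c.png

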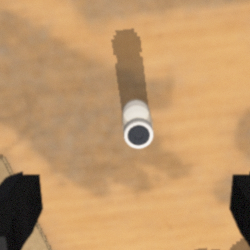

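```bash

python3 -m jog '[[1,[0.005,-0.005,-0.06],0],[0.8,[0.005,-0.004,-0.06],0],[0.6,[0,0,-0.04],0],[0.5,[0,0,-0.018],0],[0.5,[0,0,0],0]]' 15 ; python3 st.py
```

```text
time: 5.95
tcp_pos: [0.4731, -0.3223, 0.0243]
tool_rot: [0.029, 0.747, 0.665, 0.003]
wrist_force: [-1.1, 0.6, 0.0]
finger_gap: 0.722
5.95 q [-0.8072  0.4274  1.7865  0.0045  0.8702 -0.6937] p [ 0.4731 -0.3223  0.0243] z [ 0.042 -0.039 -0.998] tilt 3.3 yaw_x 83.3 F [-1.1  0.6  0. ] g 0.722
```

```bash

python3 -m jog '[[0.5,[-0.004,0.004,-0.006],0],[0.5,[0,0,0],0]]' >/dev/null; python3 st.py
```

```text
6.12 q [-0.8063  0.4243  1.7974  0.0045  0.8593 -0.6934] p [ 0.4712 -0.3195  0.0221] z [ 0.044 -0.041 -0.998] tilt 3.5 yaw_x 83.3 F [-0.1  0.4 -0.2] g 0.567
```

```bash

python3 -m jog '[[0.4,[-0.001,0,-0.008],0],[0.1,[0,0,0],0],[0,[0,0,0],0],[0,[0,0,0],0],[0,[0,0,0],0]]' 15 >/dev/null; python3 st.py
python3 -m jog '[[0,[0,0,0],0],[0,[0,0,0],0]]' >/dev/null; python3 st.py
```

```text
6.53 q [-0.8066  0.4345  1.8009  0.0045  0.8486 -0.6939] p [ 0.4696 -0.3182  0.0153] z [ 0.042 -0.039 -0.998] tilt 3.3 yaw_x 83.3 F [-2.   0.8  2.7] g 0.249
6.7 q [-0.8066  0.4346  1.8008  0.0045  0.8486 -0.6939] p [ 0.4696 -0.3182  0.0153] z [ 0.042 -0.039 -0.998] tilt 3.3 yaw_x 83.3 F [-1.9  1.6  6.5] g 0.253
```

```bash

python3 -m jog '[[0,[0,0,0.02],0],[0,[0,0,0.05],0],[0,[0,0,0.06],0],[0,[0,0,0.06],0],[0,[0,0,0.06],0]]' 20 >/dev/null; python3 st.py
python3 -m jog '[[0,[-0.022,-0.052,0.04],0],[0,[-0.022,-0.052,0.04],0],[0,[-0.022,-0.052,0.04],0],[0,[-0.022,-0.052,0.04],0],[0,[-0.022,-0.052,0.04],0]]' >/dev/null; python3 st.py
python3 -m jog '[[0,[-0.022,-0.052,0.04],0],[0,[-0.022,-0.052,0.04],0],[0,[-0.022,-0.052,0.04],0],[0,[-0.022,-0.052,0.04],0],[0,[0,0,0],0]]' >/dev/null; python3 st.py
```

```text
7.12 q [-0.8065  0.2002  1.7394  0.0039  1.1456 -0.6924] p [ 0.4691 -0.3175  0.1666] z [ 0.042 -0.038 -0.998] tilt 3.2 yaw_x 83.3 F [ 0.9 -0.   0.6] g 0.252
7.53 q [-1.0673  0.2111  1.475   0.0184  1.4008 -0.9546] p [ 0.4025 -0.4748  0.2868] z [ 0.042 -0.039 -0.998] tilt 3.3 yaw_x 83.3 F [ 0.3 -0.3 -0.3] g 0.251
7.95 q [-1.2304  0.3411  1.1207  0.0246  1.6199 -1.1077] p [ 0.3473 -0.6047  0.3865] z [ 0.043 -0.048 -0.998] tilt 3.7 yaw_x 83.0 F [-0.  -0.8  0.6] g 0.25
```

```bash

python3 -m jog '[[0,[0.02,-0.06,0.03],0],[0,[0.02,-0.06,0.03],0],[0,[0.02,-0.06,0.03],0],[0,[0.02,-0.06,0.03],0],[0,[0.02,-0.06,0.03],0]]' >/dev/null; python3 st.py
python3 -m jog '[[0,[0.02,-0.06,0.03],0],[0,[0.02,-0.06,0.03],0],[0,[0.02,-0.06,0.03],0],[0,[0.02,-0.06,0.03],0],[0,[0.02,-0.06,0.03],0]]' >/dev/null; python3 st.py
```

```text
8.37 q [-1.2317  0.8154  0.2971  0.0319  1.9653 -1.103 ] p [ 0.3985 -0.7481  0.454 ] z [ 0.049 -0.05  -0.998] tilt 4.0 yaw_x 83.3 F [ 37.9 -72.2  89. ] g 0.254
8.78 q [-1.2647  0.8069  0.2977  0.0541  1.837  -1.1284] p [ 0.3918 -0.795   0.4666] z [ 0.109 -0.173 -0.979] tilt 11.8 yaw_x 82.7 F [-0.5 -0.2 -0.3] g 0.246
```

```bash

python3 -m jog '[[0,[0.02,-0.06,0.03],0],[0,[0.02,-0.06,0.03],0],[0,[0.02,-0.06,0.03],0],[0,[0.02,-0.06,0.03],0],[0,[0.02,-0.06,0.03],0]]' >/dev/null; python3 st.py
python3 -m jog '[[0,[0.02,-0.06,0.03],0],[0,[0.02,-0.06,0.03],0],[0,[0.02,-0.06,0.03],0],[0,[0.02,-0.06,0.03],0],[0,[0.02,-0.06,0.03],0]]' >/dev/null; python3 st.py
```

```text
9.2 q [-1.2902  0.809   0.2977  0.0783  1.7033 -1.1483] p [ 0.3901 -0.8413  0.4761] z [ 0.164 -0.29  -0.943] tilt 19.5 yaw_x 81.6 F [-0.1  0.9 -0.2] g 0.249
9.62 q [-1.3101  0.8163  0.2977  0.1032  1.5629 -1.1657] p [ 0.3916 -0.8866  0.4868] z [ 0.214 -0.404 -0.889] tilt 27.2 yaw_x 79.9 F [-0.6 -0.2 -1. ] g 0.253
```

```bash

python3 -m jog '[[0,[0.02,-0.06,0.03],0],[0,[0.02,-0.06,0.03],0],[0,[0.02,-0.06,0.03],0],[0,[0.02,-0.06,0.03],0],[0,[0.02,-0.06,0.03],0]]' >/dev/null; python3 st.py
python3 -m jog '[[0,[0.02,-0.06,0.03],0],[0,[0.02,-0.06,0.03],0],[0,[0.02,-0.06,0.03],0],[0,[0.015,-0.05,0.03],0]]' >/dev/null; python3 st.py
python3 -c "
from h import *
w=snap('wrist','w3'); cv2.imwrite('pics/w3c.png',cv2.imread('pics/w3.png')[150:400,170:470])"
```

```text
10.03 q [-1.3253  0.8278  0.2977  0.1284  1.4182 -1.1821] p [ 0.3951 -0.93    0.4992] z [ 0.259 -0.512 -0.819] tilt 35.0 yaw_x 77.5 F [ 0.6 -0.5  0.1] g 0.247
10.37 q [-1.3355  0.8371  0.2977  0.1489  1.3082 -1.1956] p [ 0.3974 -0.9607  0.5112] z [ 0.288 -0.588 -0.756] tilt 40.9 yaw_x 75.1 F [-0.5  0.8 -0.6] g 0.248
```

View pics/w3c.png

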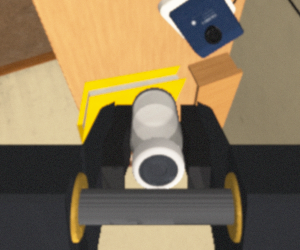

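```bash

python3 -m jog '[[0,[0,0,0],0],[0,[0,0,0],0],[0,[-0.01,0.03,-0.005],0],[0,[-0.02,0.06,-0.01],0],[0,[-0.02,0.06,-0.01],-0.07]]' >/dev/null; python3 st.py
python3 -m jog '[[0,[-0.02,0.06,-0.01],-0.077],[0,[-0.02,0.06,-0.01],-0.077],[0,[-0.02,0.06,-0.01],-0.077],[0,[-0.02,0.06,-0.01],-0.077],[0,[-0.02,0.06,-0.01],-0.077]]' >/dev/null; python3 st.py
python3 -m jog '[[0,[-0.02,0.06,-0.01],-0.077],[0,[-0.02,0.06,-0.01],-0.077],[0,[0,0,0],-0.077],[0,[0,0,0],-0.077],[0,[0,0,0],-0.077]]' >/dev/null; python3 st.py
```

```text
10.83 q [-1.321   0.5345  0.7987  0.0705  1.1054 -1.094 ] p [ 0.3667 -0.8813  0.4915] z [ 0.221 -0.61  -0.761] tilt 40.5 yaw_x 69.0 F [-0.2 -1.1  1.3] g 0.249
11.25 q [-1.1385  0.1989  1.2857 -0.4781  1.1186 -0.2019] p [ 0.3098 -0.698   0.466 ] z [-0.165 -0.631 -0.758] tilt 40.7 yaw_x 34.0 F [ 1.4  0.4 -0.8] g 0.247
11.67 q [-1.0223  0.3043  1.1801 -0.696   1.5298  0.4099] p [ 0.2872 -0.6268  0.4538] z [-0.491 -0.425 -0.76 ] tilt 40.5 yaw_x -0.6 F [-0.1 -0.7 -0.1] g 0.249
```

```bash

python3 -m jog '[[0,[0,0,0],-0.077],[0,[0,0,0],-0.077],[0,[0,0,0],-0.077],[0,[0,0,0],-0.077],[0,[0,0,0],-0.077]]' >/dev/null; python3 st.py
python3 -m jog '[[0,[0,0,0],-0.077],[0,[0,0,0],-0.077],[0,[0,0,0],-0.077],[0,[0,0,0],-0.077],[0,[0,0,0],-0.077]]' >/dev/null; python3 st.py
python3 -m jog '[[0,[0,0,0],-0.077],[0,[0,0,0],-0.077],[0,[0,0,0],-0.077],[0,[0,0,0],-0.077],[0,[0,0,0],-0.077]]' >/dev/null; python3 st.py
```

```text
12.08 q [-1.0451  0.601   0.7761 -0.7034  1.9876  0.787 ] p [ 0.2874 -0.6277  0.4525] z [-0.644 -0.069 -0.762] tilt 40.3 yaw_x -35.1 F [-0.8 -0.4  0.2] g 0.246
12.5 q [-1.1386  0.888   0.3256 -0.6263  2.4232  1.1436] p [ 0.287  -0.6278  0.452 ] z [-0.568  0.31  -0.763] tilt 40.3 yaw_x -69.7 F [ 0.1  0.4 -0.6] g 0.251
12.92 q [-1.2709  0.9156  0.2977 -0.2173  2.6075  1.8413] p [ 0.2756 -0.6081  0.4415] z [-0.292  0.572 -0.767] tilt 39.9 yaw_x -104.1 F [ 1.1  0.  -1.2] g 0.248
```

```bash

python3 -m jog '[[0,[0.003,-0.01,-0.005],-0.07],[0,[0.007,-0.02,-0.01],-0.05],[0,[0.01,-0.04,-0.02],0],[0,[0.02,-0.06,-0.03],0],[0,[0.02,-0.06,-0.03],0]]' >/dev/null; python3 st.py
python3 -m jog '[[0,[0.02,-0.06,-0.03],0],[0,[0.02,-0.06,-0.03],0],[0,[0.02,-0.06,-0.03],0],[0,[0.02,-0.06,-0.03],0],[0,[0.02,-0.06,-0.03],0]]' >/dev/null; python3 st.py
```

```text
13.33 q [-1.3218  1.0045  0.2977 -0.0284  2.4963  2.108 ] p [ 0.2811 -0.6491  0.356 ] z [-0.167  0.588 -0.792] tilt 37.7 yaw_x -113.9 F [-0.3 -0.9  0. ] g 0.252
13.75 q [-1.3294  1.128   0.2977 -0.0113  2.2976  2.1152] p [ 0.2902 -0.6971  0.2307] z [-0.14   0.532 -0.835] tilt 33.3 yaw_x -112.5 F [ 0.1 -0.   0.4] g 0.25
```

```bash

python3 -m jog '[[0,[0.015,-0.06,0.02],0],[0,[0.015,-0.06,0.03],0],[0,[0.015,-0.06,0.03],0],[0,[0.015,-0.06,0.03],0],[0,[0.015,-0.06,0.03],0]]' >/dev/null; python3 st.py
python3 -m jog '[[0,[0.015,-0.06,0.03],0],[0,[0.015,-0.06,0.03],0],[0,[0.015,-0.06,0.03],0],[0,[0.015,-0.06,0.03],0],[0,[0.015,-0.06,0.03],0]]' >/dev/null; python3 st.py
```

```text
14.17 q [-1.356   1.0558  0.2977 -0.006   2.2617  2.0958] p [ 0.2757 -0.7179  0.2795] z [-0.102  0.445 -0.89 ] tilt 27.1 yaw_x -110.9 F [ 0.7 -0.5  0.8] g 0.251
14.58 q [-1.3776  1.002   0.2977  0.0055  2.2096  2.083 ] p [ 0.2659 -0.7385  0.3142] z [-0.065  0.354 -0.933] tilt 21.1 yaw_x -109.8 F [ 0.1 -0.6 -0.3] g 0.251
```

```bash

python3 -m jog '[[0,[0.015,-0.06,0.03],0],[0,[0.015,-0.06,0.03],0],[0,[0.015,-0.06,0.03],0],[0,[0.015,-0.06,0.03],0],[0,[0.015,-0.06,0.03],0]]' >/dev/null; python3 st.py
python3 -m jog '[[0,[0.015,-0.06,0.03],0],[0,[0.015,-0.06,0.03],0],[0,[0.015,-0.06,0.03],0],[0,[0.015,-0.06,0.03],0],[0,[0.015,-0.06,0.03],0]]' >/dev/null; python3 st.py
```

```text
15.0 q [-1.3958  0.9562  0.298   0.0211  2.1416  2.0749] p [ 0.2599 -0.7616  0.3436] z [-0.026  0.251 -0.968] tilt 14.6 yaw_x -109.0 F [ 0.  -0.5 -0.1] g 0.249
15.42 q [-1.4109  0.92    0.2987  0.0391  2.0584  2.0702] p [ 0.2573 -0.788   0.3677] z [ 0.013  0.139 -0.99 ] tilt 8.0 yaw_x -108.7 F [-0.3 -0.  -0.6] g 0.25
```

```bash

python3 -m jog '[[0,[0.035,-0.05,0.03],0],[0,[0.035,-0.05,0.03],0],[0,[0.03,-0.05,0.03],0],[0,[0.03,-0.05,0.03],0]]' >/dev/null; python3 st.py
```

```text
15.75 q [-1.3694  0.8943  0.2986  0.0599  1.9888  2.1202] p [ 0.2999 -0.7948  0.3873] z [ 0.045  0.051 -0.998] tilt 3.9 yaw_x -108.6 F [ 0.1 -0.4 -1.6] g 0.249
```

```bash

python3 -m jog '[[0,[-0.002,0.01,0],0.075],[0,[0,0.005,0],0.075],[0,[0,0,0],0.075],[0,[0,0,0],0.075],[0,[0,0,0],0.075]]' >/dev/null; python3 st.py
python3 -m jog '[[0,[0,0,0],0.075],[0,[0,0,0],0.075],[0,[0.005,-0.03,0.01],0.075],[0,[0.03,-0.05,0.03],0],[0,[0.03,-0.05,0.03],0]]' >/dev/null; python3 st.py
```

```text
16.17 q [-1.3572  0.8929  0.3017  0.0239  2.0117  1.5242] p [ 0.2978 -0.7858  0.387 ] z [ 0.007  0.068 -0.998] tilt 3.9 yaw_x -74.5 F [ 0.3 -1.  -0.3] g 0.243
16.58 q [-1.3398  0.8848  0.2991  0.0086  1.9658  1.1926] p [ 0.3106 -0.7953  0.3945] z [ 0.006  0.01  -1.   ] tilt 0.7 yaw_x -54.9 F [0.9 0.  0.6] g 0.251
```

```bash

python3 -m jog '[[0,[0.005,0.03,-0.005],0.0746],[0,[0.0113,0.066,-0.015],0.0746],[0,[0.0113,0.066,-0.015],0.0746],[0,[0.0113,0.066,-0.015],0.0746],[0,[0.0113,0.066,-0.015],0.0746]]' >/dev/null; python3 st.py
python3 -m jog '[[0,[0.0113,0.066,-0.015],0.0746],[0,[0.0113,0.066,-0.015],0.0746],[0,[0.0113,0.066,-0.015],0.0746],[0,[0.0113,0.066,-0.015],0.0746],[0,[0.0113,0.066,-0.015],0.0746]]' >/dev/null; python3 st.py
python3 -m jog '[[0,[0.0113,0.066,-0.015],0.0746],[0,[0.0113,0.066,-0.015],0.0746],[0,[0.0113,0.066,-0.015],0.0746],[0,[0.0113,0.066,-0.015],0.0746],[0,[0.0113,0.066,-0.015],0.0746]]' >/dev/null; python3 st.py
python3 -m jog '[[0,[0.0113,0.066,-0.015],0.0746],[0,[0.0113,0.066,-0.015],0.0746],[0,[0.01,0.05,-0.015],0.0746],[0,[0,0.02,-0.015],0.0746],[0,[0,0,0],0.0746]]' >/dev/null; python3 st.py

```

```text
17.0 q [-1.2401  0.4321  1.0538  0.0029  1.6645  0.719 ] p [ 0.3398 -0.6242  0.3583] z [-0.     0.009 -1.   ] tilt 0.5 yaw_x -22.2 F [-0.7  0.3  0.5] g 0.25
17.42 q [-1.0593  0.1154  1.5304 -0.002   1.5039  0.3136] p [ 0.3736 -0.4262  0.3134] z [-0.006  0.006 -1.   ] tilt 0.5 yaw_x 11.3 F [ 0.7  0.3 -0.2] g 0.248
17.83 q [-0.7623 -0.0887  1.8268 -0.0053  1.41    0.0258] p [ 0.4073 -0.2283  0.2684] z [-0.008  0.001 -1.   ] tilt 0.5 yaw_x 44.9 F [ 0.9 -0.3 -0.4] g 0.249
18.25 q [-0.5085 -0.1224  1.9343 -0.008   1.337  -0.3096] p [ 0.426  -0.1053  0.231 ] z [-0.01  -0.003 -1.   ] tilt 0.6 yaw_x 78.7 F [-0.2 -0.2 -0.8] g 0.25
```

```bash

python3 -m jog '[[0,[0.011,0.06,-0.02],0.04],[0,[0.011,0.06,-0.02],0.04],[0,[0.011,0.06,-0.03],0],[0,[0.01,0.06,-0.04],0],[0,[0,0,-0.04],0]]' >/dev/null; python3 -m jog '[[0,[0,0,0],0]]' >/dev/null; python3 st.py
python3 - <<'E'
from h import *
w=snap('wrist','w4'); print(proj(w,[[.452,.04,.03],[.452,.04,.016]]))
t=snap('top','t4');s=snap('scene','s4')
for d in(w,t,s):
  h=cv2.cvtColor(d['image'],cv2.COLOR_RGB2HSV); m=cv2.inRange(h,(105,150,40),(125,255,255)); n,_,st,c=cv2.connectedComponentsWithStats(m)
  print([(st[i],c[i].round(1)) for i in range(1,n) if st[i][4]>30])
E
```

```text
18.75 q [-0.1795  0.0306  1.9889 -0.0075  1.136  -0.0997] p [0.4492 0.0361 0.1397] z [-0.015 -0.004 -1.   ] tilt 0.9 yaw_x 85.6 F [-1.1  0.2 -1.2] g 0.255
[[329.22461331 191.379825  ]
 [329.31584333 185.95532368]]
[(array([ 298,  153,   71,   70, 4796], dtype=int32), array([333.5, 187.3]))]
[]
[]
```

View pics/w4.png

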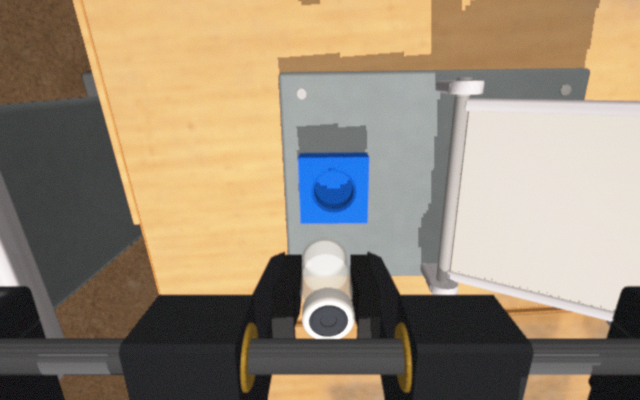

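```bash
python3 - <<'E'
from h import *
w=load('w4');b=load('t0')
print(two(b,(333.4,214.6),w,(334.5,190.5)), onz(w,334.5,190.5,.03))
for p in((301,160),(368,160),(368,223),(301,223)): print(onz(w,*p,.03).round(4))
print('bottom',onz(w,325,262,.1244),'cap',onz(w,328,320,.172))
print(proj(w,[[.449,.036,.1244],[.449,.036,.172]]))
cv2.imwrite('pics/w4c.png',cv2.resize(cv2.imread('pics/w4.png')[140:350,240:420],None,fx=3,fy=2.8))
E
```

```text
(array([0.45395481, 0.03954995, 0.02650551]), np.float64(0.004046160638544543)) [0.45600761 0.04040937 0.03      ]
[0.4332 0.0655 0.03  ]
[0.482  0.0619 0.03  ]
[0.4801 0.0122 0.03  ]
[0.4282 0.0158 0.03  ]
bottom [0.44978797 0.0326367  0.1244    ] cap [0.45181694 0.03389944 0.172     ]
[[322.94260134 256.22708982]
 [320.22726448 315.82063931]]
```

View pics/w4c.png

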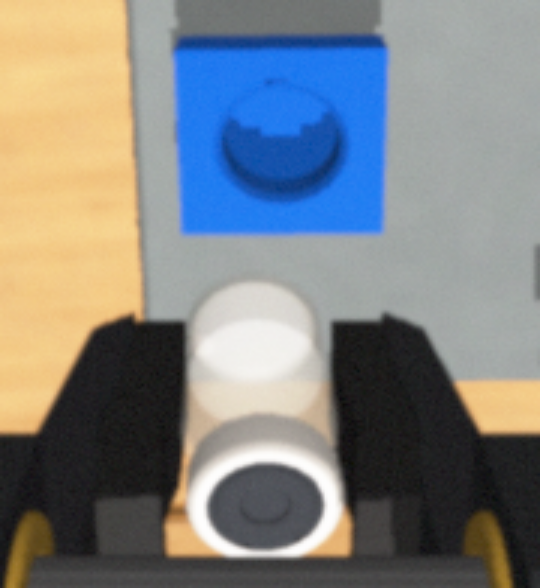

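```bash

python3 -m jog '[[0,[0.005,0.005,-0.04],0],[0,[0.005,0.004,-0.05],0],[0,[0,0,-0.04],0],[0,[0,0,-0.01],0],[0,[0,0,0],0]]' >/dev/null; python3 st.py
python3 - <<'E'
from h import *
w=snap('wrist','w5'); cv2.imwrite('pics/w5c.png',cv2.resize(cv2.imread('pics/w5.png')[170:350,240:420],None,fx=3,fy=3))
E
```

```text
19.32 q [-0.1725  0.1913  2.0127 -0.0089  0.9485 -0.0872] p [0.4573 0.0376 0.0588] z [-0.012 -0.005 -1.   ] tilt 0.7 yaw_x 85.4 F [-0.7 -0.2  0.4] g 0.251
```

View pics/w5c.png

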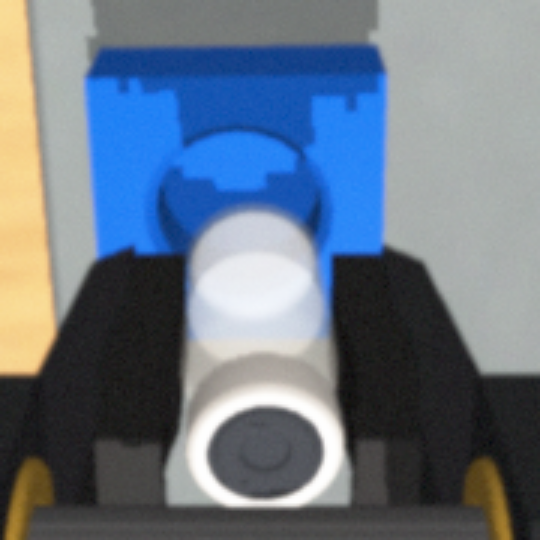

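```bash
python3 - <<'E'
from h import *
w=load('w5')
print(onz(w,320,236,.03),onz(w,324,257,.0435)); print(ray(w,320,236)[1])
for p in((269,195.5),(368,195)): print(onz(w,*p,.03).round(4))
print(onz(w,368,253,.03))
# hole ellipse for candidate centres
for c in ((.456,.040),(.455,.039),(.454,.042)):
  a=np.linspace(0,2*np.pi,73); P=np.c_[c[0]+.015*np.cos(a),c[1]+.015*np.sin(a),0*a+.03]; p=(proj(w,P)-[240,170])*3; print(c,'hole crop x',p[:,0].min().round(),p[:,0].max().round(),'top',p[:,1].min().round())
for c in ((.4573,.0376),(.456,.036)):
  P=np.c_[c[0]+.0115*np.cos(a),c[1]+.0115*np.sin(a),0*a+.0435]; p=(proj(w,P)-[240,170])*3; print(c,'vial crop x',p[:,0].min().round(),p[:,0].max().round(),'top',p[:,1].min().round())
E
```

```text
[0.45577374 0.04264436 0.03      ] [0.4576958  0.03708118 0.0435    ]
[-0.05976016 -0.41936161 -0.90585019]
[0.4314 0.0676 0.03  ]
[0.4824 0.0639 0.03  ]
[0.48108906 0.03052136 0.03      ]
(0.456, 0.04) hole crop x 159.0 326.0 top 134.0
(0.455, 0.039) hole crop x 154.0 321.0 top 139.0
(0.454, 0.042) hole crop x 147.0 314.0 top 124.0
(0.4573, 0.0376) vial crop x 181.0 317.0 top 196.0
(0.456, 0.036) vial crop x 175.0 310.0 top 206.0
```

```bash

python3 -m jog '[[0,[-0.004,0.008,0],0],[0,[0,0,0],0],[0,[0,0,-0.013],0],[0,[0,0,-0.012],0],[0,[0,0,0],0]]' >/dev/null; python3 st.py
```

```text
19.78 q [-0.1607  0.2191  2.0229 -0.0092  0.9109 -0.0777] p [0.4543 0.0434 0.0428] z [-0.012 -0.005 -1.   ] tilt 0.8 yaw_x 85.6 F [-0.5  0.4 -0.9] g 0.247
```

```bash

python3 -m jog '[[0,[0,0,-0.006],0],[0,[0,0,-0.006],0],[0,[0,0,0],0]]' >/dev/null; python3 st.py
python3 - <<'E'
from h import *
w=snap('wrist','w6'); cv2.imwrite('pics/w6c.png',cv2.resize(cv2.imread('pics/w6.png')[170:350,240:420],None,fx=3,fy=3))
E
```

```text
20.03 q [-0.1608  0.2341  2.0238 -0.0092  0.8949 -0.0775] p [0.4545 0.0434 0.0358] z [-0.012 -0.005 -1.   ] tilt 0.8 yaw_x 85.6 F [ 0.3 -0.   0.1] g 0.251
```

View pics/w6c.png

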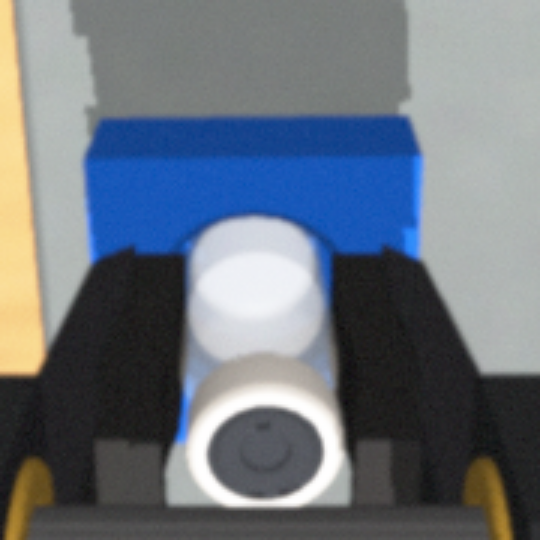

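```bash

python3 -m jog '[[0,[0,0,-0.005],0],[0,[0,0,0],0],[0.3,[0,0,0],0],[0.4,[0,0,0],0],[0.5,[0,0,0],0]]' >/dev/null; python3 st.py
python3 -m jog '[[0.5,[0,0,0],0],[0.5,[0,0,0.02],0],[0.5,[0,0,0.06],0],[0.6,[0,0,0.06],0],[0.6,[0,0,0.06],0]]' >/dev/null; python3 st.py
```

```text
20.5 q [-0.1608  0.2388  2.0237 -0.0093  0.8887 -0.0775] p [0.4552 0.0432 0.0337] z [-0.011 -0.006 -1.   ] tilt 0.7 yaw_x 85.6 F [ 0.1 -0.5  0.1] g 0.427
20.92 q [-0.1608  0.0194  1.9657 -0.0078  1.1677 -0.0803] p [0.4544 0.0434 0.1547] z [-0.012 -0.005 -1.   ] tilt 0.8 yaw_x 85.6 F [ 0.2  0.5 -0.3] g 0.601
```

```bash

python3 -m jog '[[0.6,[0.01,-0.005,0.06],0],[0.6,[0.046,-0.03,0.04],0],[0.6,[0.05,-0.034,0.02],0],[0.6,[0.05,-0.034,0.02],0],[0.6,[0.05,-0.034,0],0]]' >/dev/null
python3 -m jog '[[0.6,[0.05,-0.034,0],0],[0.6,[0.03,-0.015,0],0],[0.6,[0,0,0],0]]' >/dev/null; python3 st.py
cat > pin.py <<'E'
from h import *
import sys
w=snap('wrist',sys.argv[1]); h=cv2.cvtColor(w['image'],cv2.COLOR_RGB2HSV); m=cv2.inRange(h,(4,170,100),(15,255,255))
n,l,st,c=cv2.connectedComponentsWithStats(m); i=1+np.argmax(st[1:,4]); print(st[i],c[i])
r=cv2.minAreaRect(np.argwhere(l==i)[:,::-1].astype(np.float32)); print(r)
b=cv2.boxPoints(r)
zz=float(sys.argv[2]); print('centre',onz(w,*r[0],zz))
b=b[np.argsort(b[:,1])]; e=[(b[0]+b[1])/2,(b[2]+b[3])/2]
for p in e: print('end',p,onz(w,*p,zz).round(4))
np.save('pics/pin_px.npy',np.array([r[0]]))
t=load('t0')
print('two',two(t,(370.8,151.8),w,r[0]))
E
python3 pin.py w7 .096
```

```text
21.58 q [-0.2951  0.3155  1.4461 -0.0089  1.3876 -0.2136] p [ 0.6291 -0.071   0.237 ] z [-0.01  -0.006 -1.   ] tilt 0.7 yaw_x 85.4 F [-0.3 -0.8  0.5] g 0.599
[320 152  16  54 517] [327.17408124 179.22243714]
((327.5, 178.5), (53.0, 15.0), 90.0)
centre [ 0.63117704 -0.06595309  0.096     ]
end [327.5 152. ] [ 0.6329 -0.0437  0.096 ]
end [327.5 205. ] [ 0.6293 -0.0894  0.096 ]
two (array([ 0.62993755, -0.06764618,  0.08665567]), np.float64(0.002704627558097991))
```

```bash

python3 -m jog '[[0.6,[0.003,0.008,-0.05],0],[0.6,[0,0,-0.05],0],[0.6,[0,0,0],0]]' >/dev/null; python3 st.py
python3 pin.py w8 .096
python3 - <<'E'
from h import *
a=load('w7');b=load('w8'); print(two(a,(327.5,178.5),b,np.load('pics/pin_px.npy')[0]))
E
```

```text
21.88 q [-0.2832  0.3711  1.5114 -0.0086  1.2791 -0.2041] p [ 0.6239 -0.0616  0.1713] z [-0.021 -0.002 -1.   ] tilt 1.2 yaw_x 85.6 F [-1.1 -0.3 -1.6] g 0.599
[328 188  20  64 780] [336.64871795 219.64487179]
((337.5, 219.5), (63.0, 19.0), 90.0)
centre [ 0.63127144 -0.06654632  0.096     ]
end [337.5 188. ] [ 0.6327 -0.0445  0.096 ]
end [337.5 251. ] [ 0.6297 -0.09    0.096 ]
two (array([ 0.62965333, -0.06706576,  0.09248077]), np.float64(0.0035629530048108143))
(array([ 0.63132601, -0.06461299,  0.10073423]), np.float64(4.763453652409173e-05))
```

```bash

python3 -m jog '[[0.6,[0,-0.004,-0.05],0],[0.6,[0,0,-0.05],0],[0.6,[0,0,-0.04],0],[0.6,[0,0,-0.015],0],[0.6,[0,0,0],0]]' >/dev/null; python3 st.py
```

```text
22.35 q [-0.2875  0.4793  1.5561 -0.0093  1.118  -0.2063] p [ 0.6272 -0.0654  0.0838] z [-0.014 -0.005 -1.   ] tilt 0.8 yaw_x 85.6 F [-1.1  0.6  0.4] g 0.599
```

```bash

python3 -m jog '[[0.5,[0.006,-0.001,-0.012],0],[0.3,[0,0,0],0],[0.1,[0,0,0],0],[0,[0,0,0],0],[0,[0,0,0],0]]' 15 >/dev/null; python3 st.py
python3 -m jog '[[0,[0,0,0],0],[0,[0,0,0],0]]' >/dev/null; python3 st.py
```

```text
22.77 q [-0.287   0.4942  1.5463 -0.0093  1.1081 -0.2055] p [ 0.6328 -0.0667  0.0786] z [-0.009 -0.006 -1.   ] tilt 0.6 yaw_x 85.6 F [ 0.3 -0.1  0.1] g 0.247
22.93 q [-0.2873  0.4943  1.549  -0.0109  1.1138 -0.2056] p [ 0.6293 -0.0663  0.0775] z [-0.018 -0.005 -1.   ] tilt 1.0 yaw_x 85.6 F [-11.7   0.5   8.4] g 0.124
```

```bash

python3 -m jog '[[0,[-0.011,0.001,0.015],0],[0,[-0.011,0.001,0.015],0],[0,[-0.0136,0.001,0.013],0],[0,[-0.0136,0.001,0.013],0],[0,[0,0,0],0]]' >/dev/null; python3 st.py
```

```text
23.35 q [-0.2983  0.3903  1.6214 -0.0113  1.1447 -0.2163] p [ 0.5985 -0.0641  0.1103] z [-0.017 -0.005 -1.   ] tilt 1.0 yaw_x 85.6 F [ -5.9  -3.3 -10. ] g 0.12
```

```bash

python3 -m jog '[[0,[-0.0159,0.001,0.0097],0],[0,[-0.0159,0.001,0.0097],0],[0,[-0.013,0.001,0.005],0],[0,[-0.013,0.001,0.005],0],[0,[0,0,0],0]]' >/dev/null; python3 st.py
python3 -m jog '[[0,[-0.0137,0.001,0.003],0],[0,[-0.0137,0.001,0.003],0],[0,[-0.009,0.001,0.001],0],[0,[0,0,0],0]]' >/dev/null; python3 st.py
```

```text
23.77 q [-0.3121  0.2986  1.7038 -0.0106  1.151  -0.2302] p [ 0.5651 -0.0617  0.1279] z [-0.014 -0.006 -1.   ] tilt 0.9 yaw_x 85.6 F [ -3.2  -4.7 -13.4] g 0.125
24.1 q [-0.3213  0.2478  1.7563 -0.0107  1.1455 -0.2394] p [ 0.5448 -0.0604  0.1331] z [-0.011 -0.007 -1.   ] tilt 0.7 yaw_x 85.6 F [ -0.7  -5.1 -12.5] g 0.124
```

```bash

python3 -m jog '[[0,[-0.009,0.001,0.0005],0],[0,[-0.007,0,0],0],[0,[-0.004,0,0],0],[0,[0,0,0],0],[0,[0,0,0],0]]' >/dev/null; python3 st.py
python3 - <<'E'
from h import *
t=snap('top','t9');s=snap('scene','s9')
im=cv2.imread('pics/t9.png'); i2=cv2.imread('pics/s9.png')
cv2.imwrite('pics/c9.png',np.hstack([cv2.resize(im[130:240,290:400],(400,400),interpolation=2),cv2.resize(i2[150:250,280:380],(400,400),interpolation=2)]))
E
```

```text
24.52 q [-0.3267  0.2243  1.7836 -0.0096  1.1403 -0.2451] p [ 0.5345 -0.0596  0.1339] z [-0.009 -0.006 -1.   ] tilt 0.6 yaw_x 85.6 F [ 0.6 -2.7 -7. ] g 0.124
```

View pics/c9.png

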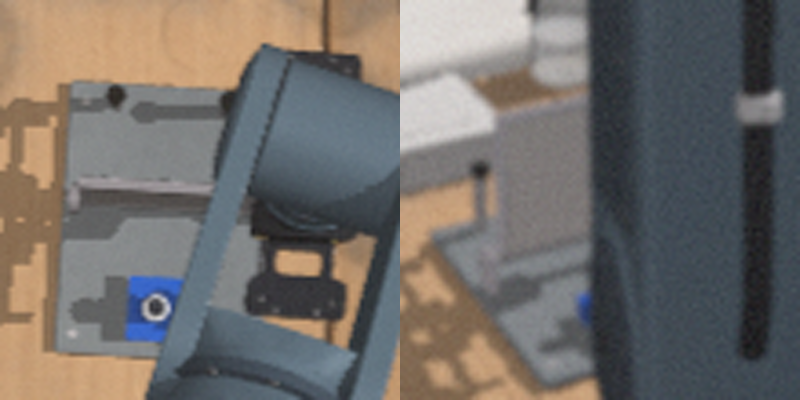

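```bash

python3 -m jog '[[0,[-0.003,0,0],0],[0,[0,0,0],0],[0,[0,0,0],0]]' 25 >/dev/null; python3 st.py
python3 - <<'E'
from h import *
from scipy.optimize import least_squares
P=np.array([(.6297,.0775),(.5988,.1103),(.5654,.1279),(.545,.1331),(.5347,.1339)])+[0,.019]
f=lambda c:np.hypot((P[:,0]-c[0])/.9976,P[:,1]-c[1])-.112
r=least_squares(f,[.533,.04]);print('circle centre',r.x,r.fun.round(4))
t0=load('t0')
print('cheeks',onz(t0,309.8,184.5,.05),onz(t0,361.2,186.9,.05))
t=load('t9'); print('top edge left',onz(t,312.5,179.8,.166),'vial cap',onz(t,290+155/3.636,130+307/3.636,.064))
E
```

```text
24.87 q [-0.3275  0.2213  1.7875 -0.0095  1.1396 -0.2462] p [ 0.5329 -0.0595  0.1338] z [-0.009 -0.006 -1.   ] tilt 0.6 yaw_x 85.6 F [ 0.5 -3.1 -2.5] g 0.121
circle centre [0.53213951 0.04048545] [ 0.0007 -0.0009 -0.0005  0.0004  0.0004]
cheeks [0.53923301 0.10839408 0.05      ] [ 0.53167076 -0.04112725  0.05      ]
top edge left [0.54219414 0.09700061 0.166     ] vial cap [0.45154808 0.0424098  0.064     ]
```

```bash

python3 -m jog '[[0,[-0.0015,0,0],0],[0,[0,0,0],0],[0,[0,0,0],0],[0,[0,0,0],0],[0,[0,0,0],0]]' 25 >/dev/null; python3 st.py
python3 -m jog '[[0,[0,0,0],0],[0,[0,0,0],0],[0,[0,0,0],0]]' >/dev/null; python3 st.py
python3 -c "
from h import *
t=snap('top','t10');im=cv2.imread('pics/t10.png');cv2.imwrite('pics/c10.png',cv2.resize(im[60:280,140:560],(800,419)))"
```

```text
25.28 q [-0.3281  0.2195  1.7899 -0.0095  1.1393 -0.2467] p [ 0.5319 -0.0595  0.1338] z [-0.009 -0.006 -1.   ] tilt 0.6 yaw_x 85.6 F [ 0.6 -2.7  2. ] g 0.116
25.53 q [-0.3281  0.2195  1.79   -0.0095  1.1394 -0.2467] p [ 0.5318 -0.0595  0.1337] z [-0.01  -0.006 -1.   ] tilt 0.6 yaw_x 85.6 F [ 1.5 -3.   4.3] g 0.12
```

View pics/c10.png

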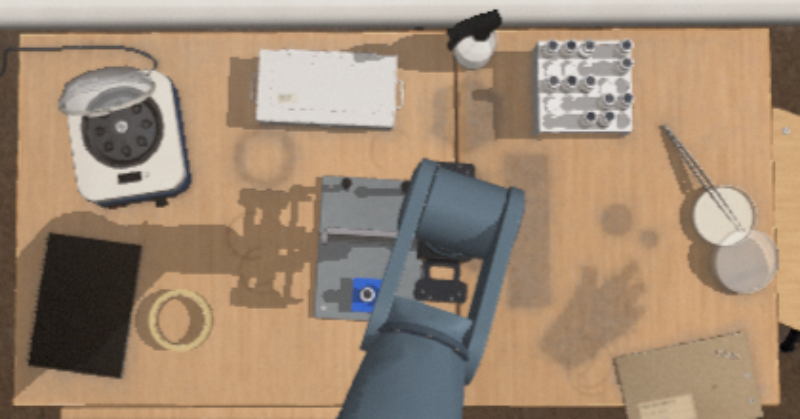

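The vial stands in the socket (367,295), the flap is upright (top edge at about row 235), and nothing else has moved. The arm is holding still on the pin, so I'm handing in.

```bash
python3 -c "
from rig import *
print(finish_job())"
```

```text
the job is handed in; nothing more can be done
None
```

I did every step of the job in the order asked and handed it in at about 25.5 s. One check is in doubt: a wrist-force reading that may have passed the limit.

- **Vial:** I picked it up, tipped it in the air to 40.9° (read from the tool) and held it there briefly. The moves only allow a turn about the vertical. I got the tilt by pushing outward against the arm's reach limit, then reversed it with a half turn. The tool was back to within 1° of vertical. The vial itself may have been about 3° off in the grip before it went into the socket.
- **Flap:** I took the orange pin and swung the flap up. I finished pinching it at 25 N with the arm still.

**Last checks:**
- **Vial seated:** The top view shows it standing in the blue socket.
- **Flap angle:** A circle fitted to the measured tool path put the hinge at x = 0.5321 m, and the pin is at 0.532 m, so the flap is within about 0.5° of upright. The camera estimate, taken before the last 2.6 mm of correction, showed about 1.5° of rear lean.
- **Other things on the bench:** They look unmoved in the top view.

**In doubt:** When the arm ran into its elbow limit at 8.4 s, a single reading gave a wrist force of about 120.6 N. The limit is 120 N and the reading has about 1 N of noise. It was probably a braking transient and not a collision, as the next reading was near zero, but it may count as passing the limit.

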